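Clamp a matched pair of cells with the cam lever and hold it

ROBOT

A 6-joint arm with a two-finger parallel gripper is mounted at the origin on a cart in front of the work surface, level with it; the furniture and walls round the work are solid. World frame = base frame: x ahead of the robot, y to its left, z up, the work surface at z = 0. Lengths are in m, angles in rad, forces in N, time in s.
With the tool pointing down it reaches from about 0.3 to 0.775 m from the base axis. Payload 14.6 kg.
Tool frame: the origin (TCP) lies midway between the tips of the shut fingers; the grasp point (between the pads) lies 19 mm behind it (ctrl.grasp_offset is the distance from the TCP to the grasp point, in m); z points along the fingers, y is the line along which they close (so a half turn about z gives the same grasp; the last joint's range is limited). The gripper opens to 85 mm and grips with 20 to 120 N. Pads are 22 mm wide; open, the fingers measure 114 mm over their backs; the gripper's body (76 mm by 85 mm) begins 54 mm behind the grasp point. The pads swing forward as they close: fully open they stand 13 mm farther back than shut.
Start: joints at [-1.208, 0.3, 1.521, -0, 1.321, -0.067], TCP at [0.229, -0.5, 0.231] pointing down, gripper open.
Joint ranges: [-3.03, 3.03], [-0.79, 2.21], [0.23, 2.52], [-1.04, 4.18], [0, 3.07], [-2.55, 2.55]. Speed limits (rad/s): [2.22, 2.22, 2.57, 3.14, 3.14, 3.14].

INTERFACE

Orientations are given as a rotation vector (axis times angle).
In Python, from cell import ctrl gives the robot as it stands. The module is installed in compiled form; this text tells all that it offers.
- The arm moves only by the shell command python3 -m handwheel 'ROWS' [OPENING] [FORCE]. ROWS is JSON, a list of rows, each a list of 2 entries, a list of its own where there are three numbers: the shift along the world's x, y, z in m, then the turn, a rotation vector about the world's x, y, z in degrees. In form: [[[dx, dy, dz], [rx, ry, rz]], ...]. A call has 1 to 8 rows; each row is the pose to reach, as a shift and turn from the pose commanded when the call began; what a row does not reach only later rows make up. A row lasts 1/10 s, in which the tool goes at most 50 mm and 8.59 degrees, less where a joint would pass 70% of its speed; a pose out of reach is approached as far as the arm can. A call with a gripper value outside its range is refused whole. OPENING is the opening, from 0 (shut) to 1 (fully open), set as the call begins (- or left out, the last holds). The fingers move at their own pace and stop on an object; FORCE is the grip in N (left out, the last holds). Time passes only in rows, so rows that repeat a pose let the fingers close. It gives the time, the measured TCP pose, the force, the opening and the grip force at its end, in the units of the state.
- ctrl.state(): the state, without advancing time (a new reading comes with each control period).
- ctrl.read_camera(name): name is "scene" or "top" or "wrist"; returns the picture (384x512x3 uint8, blue, green, red); there is no depth.
- ctrl.camera_params(name): a dict with "mtx" (3x3 intrinsics, pixels), "R" (3x3) and "t" (3): a world point X has camera coordinates R X + t. Camera axes: x right, y down, z forward; pixel columns grow to the right and rows downward; lengths in m; the calibration is good to about 2 mm. A picture is of the moment at which its call begins: read the wrist's pose just before it. camera_params takes no time and is no camera call; for the wrist camera it gives the pose at the moment of the call.
- ctrl.finish_job(): hands the job in; it is judged then, once.
Trained networks look in the newest picture that a camera, given by its name, has taken for a name from the list of things; names that differ only in an ending like _2 or _b are one class to them, and where a whole thing is asked for, a point or a joint stands for the part that bears it (a point fixed in the world has none). Each returns a list of dicts, best first, with "score" (0 to 1); they miss things now and then, are a little off and sometimes report something else, mostly with a low value. They report only what shows in the picture. A call takes as long as a camera call. They do not tell look-alikes from the thing itself.
- ctrl.regions_of(camera, thing): "region" (384x512 bool, what is visible of it) and "bbox" ([left, top, right, bottom] in pixels, round what is visible of it).
- ctrl.spot_point(camera, thing): "uv" ([column, row] in pixels: a listed point, or the origin of a listed thing).
The state is a dict: "time": time; "joints": joint angles; "joint_vel": joint speeds; "joint_torque": joint torques, N m; "eef_pos": TCP position; "tool_rot": TCP orientation; "force": force on the tool from outside, world axes, zero at the start; "wrist_torque": the same for the moment, N m; "finger_gap": finger opening in m; "finger_force": force on a finger pad.
Only numpy, scipy, OpenCV 4.12 (cv2) and the standard library are available. Lean on these libraries where they do the work, as an engineer would, in place of code of your own. Each camera call takes 0.05 s, during which the arm holds its last target. There are 200 camera calls.

TASK

Stand the two blue cells upright, side by side, in the slot of the pairing clamp, then swing the clamp's cam lever by its red knob round to the cam's highest lift, where the lever lies in line with the slot, so that the sprung jaw squeezes the pair together ready for tacking. The lever springs back if let go, so finish still holding it there by the knob. Leave the green cell and the other things on the bench where they are.

Things in the scene. Friction and masses are not known exactly. Their poses are not given: they have to be found in the camera images.
- blue_cell_1_mid (a point): Centre, half-way up, of one of two equal blue rechargeable cells: cylinder 18 mm in diameter, 66 mm tall, 45 g, standing upright on the bench (its z axis is its long axis; the centre is 33 mm above its underside). The two blue cells may go into the slot in either order.
- blue_cell_2_mid (a point): Centre of the other blue cell, same size.
- green_cell_mid (a point): Centre of a lime-green cell of the same size that also stands there. Not part of the pair: leave it standing.
- clamp: The pairing clamp, fixed to the bench: aluminium base 92 mm (its x) by 176 mm (its y), 10 mm thick; origin at the centre of its underside, z up. Black slot block (49 mm wide in x) at the +y end; in the middle a steel jaw with red sprung pad; at the -y end the eccentric cam, its lever and a black index line on the centreline. All of it is lower than 47 mm except the knob.
- slot_floor (a point): Centre of the slot's floor, 10 mm above the bench, axes as the clamp's. The slot is open above, 21 mm wide (x) and, with the jaw open, 42 mm long: from the red pad at y = -21 mm to the fence at y = +21 mm. Both cells fit side by side along y, e.g. at y = +10.5 and -10.5 mm. Walls rise 26 mm above the floor, so a seated cell stands 40 mm proud; the long walls have a 3 mm lead-in.
- lever_pivot (a point): Point on the lever's vertical pivot axis, 34 mm above the bench, on the clamp's centreline (about 39 mm from the clamp's origin towards its -y), axes as the clamp's.
- cam_lever (a joint): Lever angle about its vertical pivot, rad, counter-clockwise from above. 0: at its stop, pointing roughly to the clamp's -x, jaw open. Highest lift at 1.45: lever points to the clamp's -y, over the black line, in line with the slot; jaw 10 mm nearer the fence. Beyond that the jaw goes back; stop at 1.95. A spring always drives it to 0 (about 1 N at the knob to start, 2 to 3 N farther on).
- knob_mid (a point): Centre of the red upright round knob on the lever's end: 19 mm in diameter, from 40 to 92 mm above the bench (this point at 65 mm), its axis 90 mm from the pivot axis. It revolves freely on its pin, so a grip need not turn with the lever. The flat steel arm below it, 14 mm wide, has its top 38 mm above the bench.
- lever_knob: The same red knob as a body; origin on its axis at its underside.
- cell_box_mid (a point): Centre of a green box holding cells, 49x60x58 mm, a bystander: leave it.
- oil_bottle_mid (a point): Centre of a small cream bottle with a dark pointed cap, 36 mm in diameter, 84 mm tall, a bystander: leave it.
- pliers_mid (a point): Centre of red-handled needle pliers, 173x45x13 mm, lying flat, a bystander: leave them.
There are look-alikes about, which are no part of the job. Leave any turquoise look-alike of the part that bears blue_cell_2_mid alone.

How it is judged:
On the way:
1. both blue cells stand on the slot's floor, upright and let go, while the lever is still back (below 0.3 rad) (x of blue_cell_1_mid in the frame of slot_floor between -0.004 and 0.004 m and y of blue_cell_1_mid in the frame of slot_floor between -0.022 and 0.022 m and z of blue_cell_1_mid in the frame of slot_floor between 0.028 and 0.036 m and angle between each of blue_cell_1_mid, blue_cell_2_mid's own z axis and vertical below 0.15 rad and x of blue_cell_2_mid in the frame of slot_floor between -0.004 and 0.004 m and y of blue_cell_2_mid in the frame of slot_floor between -0.022 and 0.022 m and z of blue_cell_2_mid in the frame of slot_floor between 0.028 and 0.036 m and contact force between the fingers and blue_cell_1 below 0.05 N and contact force between the fingers and blue_cell_2 below 0.05 N and value of joint cam_lever below 0.3 rad), for 0.2 s.
At the end, for the whole second after the job is handed in: Both blue cells stand on the slot's floor, upright within 0.15 rad and within 4 mm of its centreline, pressing on each other with over 6 N (about 10 N at full lift); the lever is still, within 0.17 rad of 1.45 rad, held by fingers on its red knob, which touch no cell (x of blue_cell_1_mid in the frame of slot_floor between -0.004 and 0.004 m and y of blue_cell_1_mid in the frame of slot_floor between -0.022 and 0.022 m and z of blue_cell_1_mid in the frame of slot_floor between 0.028 and 0.036 m and angle between each of blue_cell_1_mid, blue_cell_2_mid's own z axis and vertical below 0.15 rad and x of blue_cell_2_mid in the frame of slot_floor between -0.004 and 0.004 m and y of blue_cell_2_mid in the frame of slot_floor between -0.022 and 0.022 m and z of blue_cell_2_mid in the frame of slot_floor between 0.028 and 0.036 m and contact force between the fingers and blue_cell_1 below 0.05 N and contact force between the fingers and blue_cell_2 below 0.05 N and value of joint cam_lever between 1.28 and 1.62 rad and velocity of joint cam_lever between -0.1 and 0.1 rad/s and contact force between blue_cell_1 and blue_cell_2 above 6 N and contact force between the fingers and lever_knob above 0.5 N); the arm keeps its last pose, push and grip.
It fails at once if the green cell, the cell box, the oil bottle or the pliers are moved by more than 25 mm (distance of any of green_cell_mid, cell_box_mid, oil_bottle_mid, pliers_mid from where it was at the start of the episode above 0.025 m).
It also fails if it takes over 67 s, if anything falls off the work surface, if the arm or the gripper's body presses on something with over 40 N, if the wrist force passes 120 N, or if a joint passes its speed limit or range.

## Working session

There is one attempt and no reset: what is moved stays moved. The work goes in short steps, Python scripts to look and compute and a shell command to move; the robot and the scene stay as the last step left them, time stands still between calls to the robot, and variables do not carry over. Pictures are saved under pics/ and viewed, at most 13 in all, crops included, and the job is handed in when it is done.

```bash
mkdir -p pics; cat > h.py <<'E'
import numpy as np, cv2
from cell import ctrl
def ray(cam,uv,z,P=None):
    P=P or ctrl.camera_params(cam); R=np.array(P["R"]);t=np.array(P["t"]);K=np.array(P["mtx"])
    d=R.T@np.linalg.solve(K,[uv[0],uv[1],1]); c=-R.T@t
    return c+d*(z-c[2])/d[2]
def tri(obs):
    A=[];b=[]
    for cam,uv in obs:
        P=ctrl.camera_params(cam);R=np.array(P["R"]);t=np.array(P["t"]);K=np.array(P["mtx"])
        d=R.T@np.linalg.solve(K,[uv[0],uv[1],1]);d/=np.linalg.norm(d);c=-R.T@t
        M=np.eye(3)-np.outer(d,d);A.append(M);b.append(M@c)
    return np.linalg.lstsq(np.vstack(A),np.hstack(b),rcond=None)[0]
def proj(cam,X):
    P=ctrl.camera_params(cam);q=np.array(P["mtx"])@(np.array(P["R"])@np.array(X)+P["t"]);return q[:2]/q[2]
E
python3 - <<'E'
from h import *
ims=[]
for c in ("scene","top"):
    im=ctrl.read_camera(c);cv2.imwrite(f"pics/{c}0.png",im)
    print(c,(-np.array(ctrl.camera_params(c)["R"]).T@ctrl.camera_params(c)["t"]).round(3))
    for n,z in (("blue_cell_1_mid",.033),("green_cell_mid",.033),("slot_floor",.01),("lever_pivot",.034),("knob_mid",.065),("clamp",0),("oil_bottle_mid",.042),("cell_box_mid",.029),("pliers_mid",.006)):
        for d in ctrl.spot_point(c,n)[:4]:
            print(c,n,round(d["score"],2),np.round(d["uv"]),ray(c,d["uv"],z).round(3))
print(ctrl.state())
E
```

```text
scene [0.054 0.668 0.796]
scene blue_cell_1_mid 0.41 [341. 185.] [ 0.462 -0.196  0.033]
scene green_cell_mid 0.57 [304. 170.] [ 0.577 -0.189  0.033]
scene slot_floor 0.93 [234. 244.] [0.561 0.128 0.01 ]
scene lever_pivot 0.58 [252. 214.] [0.575 0.042 0.034]
scene knob_mid 0.61 [285. 220.] [0.481 0.036 0.065]
scene clamp 0.86 [246. 232.] [0.569 0.073 0.   ]
scene clamp 0.52 [288. 215.] [ 0.526 -0.042  0.   ]
scene oil_bottle_mid 0.78 [206. 174.] [0.772 0.001 0.042]
scene cell_box_mid 0.58 [252. 162.] [ 0.722 -0.134  0.029]
scene pliers_mid 0.82 [252. 317.] [0.4   0.259 0.006]
top [ 0.431 -0.045  1.429]
top blue_cell_1_mid 0.41 [316. 233.] [ 0.461 -0.189  0.033]
top green_cell_mid 0.5 [316. 198.] [ 0.568 -0.193  0.033]
top slot_floor 0.96 [213. 201.] [0.567 0.124 0.01 ]
top lever_pivot 0.89 [239. 197.] [0.575 0.041 0.034]
top lever_pivot 0.53 [361. 219.] [ 0.498 -0.325  0.034]
top knob_mid 0.39 [241. 226.] [0.488 0.034 0.065]
top clamp 0.57 [227. 204.] [0.559 0.08  0.   ]
top clamp 0.51 [172. 259.] [0.392 0.251 0.   ]
top oil_bottle_mid 0.69 [252. 134.] [ 0.768 -0.004  0.042]
top cell_
[... 160 characters left out ...]
 1.0, 'joints': array([-1.20760459e+00,  2.99898284e-01,  1.52097871e+00,  4.73719502e-05,
        1.32069516e+00, -6.66272745e-02]), 'joint_vel': array([-3.97450061e-04,  6.97503539e-04,  1.53812975e-03, -6.06341563e-04,
        6.43744235e-05, -9.89998454e-04]), 'joint_torque': array([-2.11097358e-04, -5.43354928e+01, -3.61977625e+01, -1.43009934e-04,
        6.27290883e-04,  3.10825371e-06]), 'eef_pos': array([ 0.22918264, -0.49997609,  0.23129054]), 'tool_rot': array([3.06931325e+00, 6.69952091e-01, 7.60613540e-05]), 'force': array([ 0.65170874, -0.0479178 , -0.23768376]), 'wrist_torque': array([0.02136463, 0.02655847, 0.03015516]), 'finger_force': 0.0, 'finger_gap': 0.08576396778350842}
```

View pics/scene0.png

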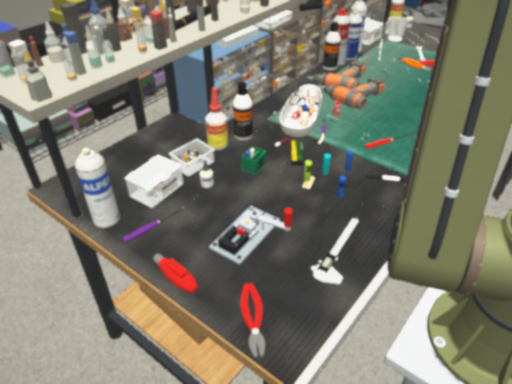

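View pics/top0.png

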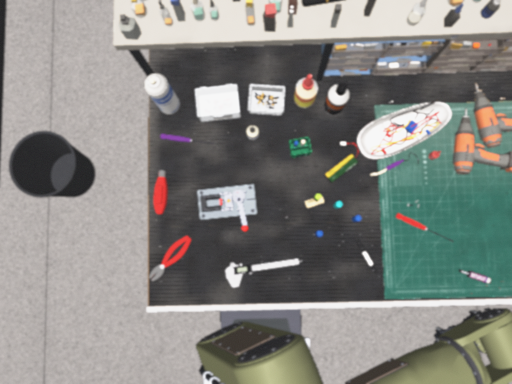

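Blue candidates: scene (341,185) and (349,160), which are top (320,233) and (358,218). Look-alikes: the turquoise one at scene (326,163) / top (339,204), and the green one at (307,168) / (319,197). I'll check them in a close crop and measure by colour.

```bash
python3 - <<'E'
from h import *
im=cv2.imread("pics/scene0.png");tp=cv2.imread("pics/top0.png")
a=cv2.resize(im[140:270,200:400],(800,520),interpolation=cv2.INTER_CUBIC)
cv2.imwrite("pics/crop1.png",a)
for nm,I,box in(("scene",im,(290,140,370,205)),("top",tp,(295,185,370,245))):
    x0,y0,x1,y1=box
    hsv=cv2.cvtColor(I,cv2.COLOR_BGR2HSV)
    for cn,lo,hi in(("blue",104,128),("turq",80,100),("green",28,60)):
        m=np.zeros(I.shape[:2],np.uint8);m[y0:y1,x0:x1]=cv2.inRange(hsv,(lo,110,60),(hi,255,255))[y0:y1,x0:x1]
        n,l,s,c=cv2.connectedComponentsWithStats(m)
        for k in range(1,n):
            if s[k,4]>8: print(nm,cn,s[k],c[k].round(1),ray(nm,c[k],.033 if nm=="scene" else .045).round(3))
E
```

```text
scene blue [345 151   9  20 113] [348.6 160.4] [ 0.502 -0.307  0.033]
scene blue [337 175  10  23 153] [341.2 185.7] [ 0.46  -0.194  0.033]
scene turq [346 140  24  20 196] [359.  146.5] [ 0.513 -0.389  0.033]
scene turq [322 153  10  22 154] [325.9 163. ] [ 0.547 -0.256  0.033]
scene green [293 141   8  20  87] [296.3 150.4] [ 0.649 -0.256  0.033]
scene green [304 159   9  22 146] [307.1 169. ] [ 0.573 -0.2    0.033]
top blue [352 215  10   7  55] [356.7 218.2] [ 0.502 -0.31   0.045]
top blue [315 230   9   8  53] [319.  233.2] [ 0.46  -0.196  0.045]
top turq [334 200   9   9  61] [337.9 204. ] [ 0.546 -0.256  0.045]
top green [314 193   8   7  42] [317.4 196. ] [ 0.571 -0.196  0.045]
```

View pics/crop1.png

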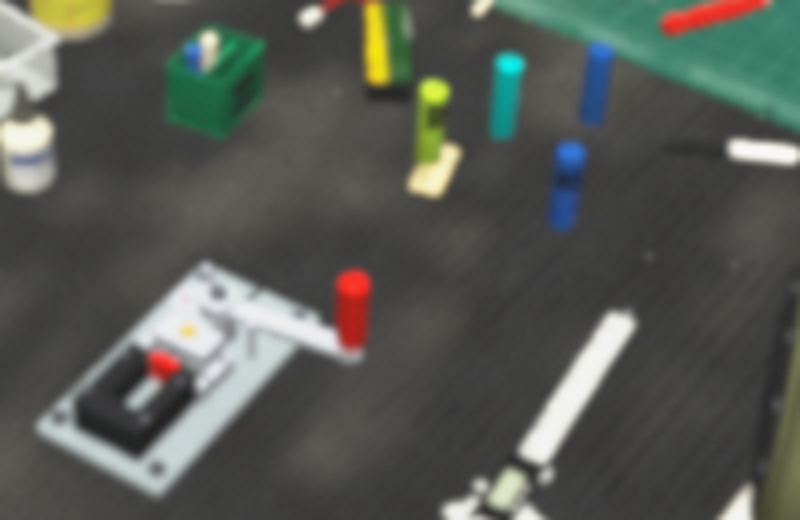

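The crop shows blue A at (567,185), blue B at (597,85), turquoise at (508,95) and green at (432,120); the lever is at its stop with the knob at (352,310). A is at (.460,-.195) and B at (.502,-.308). Next I'll go over A with the tool turned to the slot's across direction.

```bash
python3 -m handwheel '[[[0.231,0.305,0],[0,0,72]],[[0.231,0.305,0],[0,0,72]],[[0.231,0.305,0],[0,0,72]],[[0.231,0.305,0],[0,0,72]],[[0.231,0.305,0],[0,0,72]],[[0.231,0.305,0],[0,0,72]],[[0.231,0.305,0],[0,0,72]],[[0.231,0.305,0],[0,0,72]]]' 1 40
python3 -m handwheel '[[[0,0,0],[0,0,0]],[[0,0,0],[0,0,0]]]'
python3 - <<'E'
from h import *
s=ctrl.state();print(s["eef_pos"],s["tool_rot"],s["joints"])
P=ctrl.camera_params("wrist");im=ctrl.read_camera("wrist");cv2.imwrite("pics/w1.png",im)
print(-np.array(P["R"]).T@P["t"])
for d in ctrl.regions_of("wrist","blue_cell_1_mid"): print(d["score"],d["bbox"])
for d in ctrl.spot_point("wrist","blue_cell_1_mid"): print(d["score"],d["uv"],ray("wrist",d["uv"],.033))
print(proj("wrist",[.46,-.195,.066]),proj("wrist",[.502,-.308,.066]))
E
```

```text
time: 1.8
eef_pos: [0.4615, -0.1924, 0.2315]
tool_rot: [2.146, 2.294, 0.001]
force: [0.3, 0.3, 0.3]
finger_gap: 0.0852
finger_force: 0.0
time: 2.0
eef_pos: [0.4603, -0.1946, 0.2312]
tool_rot: [-2.155, -2.286, 0.0]
force: [0.0, 0.0, -0.3]
finger_gap: 0.0851
finger_force: 0.0
[ 0.46028286 -0.19461569  0.23117669] [-2.15465591e+00 -2.28602140e+00  3.09023263e-04] [-4.73257710e-01  1.88010361e-01  1.66033177e+00 -1.42535865e-04
  1.29348397e+00 -5.32366042e-01]
[ 0.45576434 -0.11006531  0.37366593]
0.66 [248.2, 149.5, 266.3, 181.6]
0.79 [260.1, 162.7] [ 0.46229013 -0.19471579  0.033     ]
[257.95388102 170.87879308] [290.11043508 271.98897496]
```

View pics/w1.png

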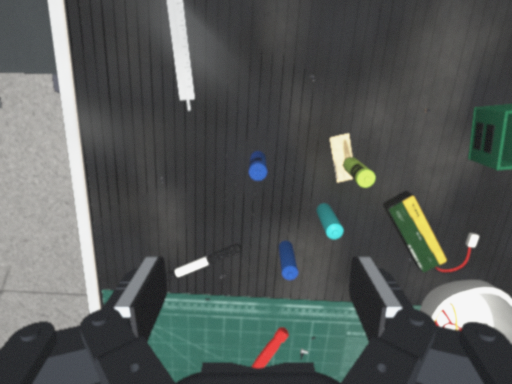

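The wrist picture shows A's top at (258,172) and B's at (290,271), both within a pixel of my projections. Next: descend over A and grip.

```bash
python3 -m handwheel '[[[0,0,-0.04],[0,0,0]],[[0,0,-0.08],[0,0,0]],[[0,0,-0.12],[0,0,0]],[[0,0,-0.15],[0,0,0]],[[0,0,-0.175],[0,0,0]],[[0,0,-0.19],[0,0,0]],[[0,0,-0.195],[0,0,0]],[[0,0,-0.195],[0,0,0]]]' 
python3 -m handwheel '[[[0,0,0],[0,0,0]],[[0,0,0],[0,0,0]],[[0,0,0],[0,0,0]],[[0,0,0],[0,0,0]],[[0,0,0],[0,0,0]],[[0,0,0],[0,0,0]],[[0,0,0],[0,0,0]],[[0,0,0],[0,0,0]]]' 0 40
python3 -m handwheel '[[[0,0,0.03],[0,0,0]],[[0,0,0.07],[0,0,0]],[[0,0,0.11],[0,0,0]],[[0,0,0.15],[0,0,0]],[[0,0,0.15],[0,0,0]]]'
```

```text
time: 2.95
eef_pos: [0.4598, -0.1955, 0.0361]
tool_rot: [-2.156, -2.284, 0.0]
force: [1.0, 0.8, -0.3]
finger_gap: 0.0851
finger_force: 0.0
time: 3.75
eef_pos: [0.4604, -0.1951, 0.0367]
tool_rot: [2.155, 2.286, 0.0]
force: [-1.3, -0.1, 5.7]
finger_gap: 0.0168
finger_force: 39.1
time: 4.25
eef_pos: [0.4618, -0.1957, 0.1913]
tool_rot: [2.149, 2.28, 0.004]
force: [0.1, 0.4, -0.1]
finger_gap: 0.0168
finger_force: 39.1
```

Cell A is held. Moving towards the clamp for a close look.

```bash
python3 -m handwheel '[[[0.105,0.27,0.03],[0,0,0]],[[0.105,0.27,0.03],[0,0,0]],[[0.105,0.27,0.03],[0,0,0]],[[0.105,0.27,0.03],[0,0,0]],[[0.105,0.27,0.03],[0,0,0]],[[0.105,0.27,0.03],[0,0,0]],[[0.105,0.27,0.03],[0,0,0]],[[0.105,0.27,0.03],[0,0,0]]]'
python3 -m handwheel '[[[0,0,0],[0,0,0]],[[0,0,0],[0,0,0]]]'
python3 - <<'E'
from h import *
s=ctrl.state();print(s["eef_pos"],s["tool_rot"])
im=ctrl.read_camera("wrist");cv2.imwrite("pics/w2.png",im)
for n,z in (("slot_floor",.01),("lever_pivot",.034),("knob_mid",.065),("clamp",0)):
    for d in ctrl.spot_point("wrist",n): print(n,d["score"],d["uv"],ray("wrist",d["uv"],z))
E
```

```text
time: 5.05
eef_pos: [0.5649, 0.0756, 0.2152]
tool_rot: [-2.152, -2.287, 0.002]
force: [0.4, -0.8, -0.5]
finger_gap: 0.017
finger_force: 39.2
time: 5.25
eef_pos: [0.5649, 0.074, 0.2161]
tool_rot: [-2.156, -2.284, 0.001]
force: [0.1, -0.8, -0.3]
finger_gap: 0.0167
finger_force: 39.2
[0.56494694 0.07395788 0.21607179] [-2.15646288e+00 -2.28426565e+00  5.23424605e-04]
lever_pivot 0.97 [258.4, 200.0] [0.56806473 0.03823395 0.034     ]
knob_mid 0.86 [168.8, 217.5] [0.47999365 0.0262087  0.065     ]
clamp 0.85 [257.4, 152.5] [0.56438713 0.08284286 0.        ]
```

View pics/w2.png

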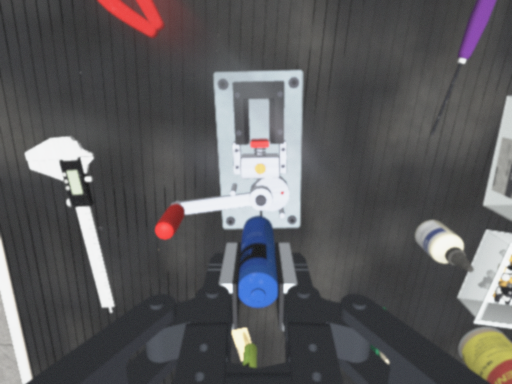

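The wrist picture shows the clamp from above: plate corners about (214,72), (302,69), (300,227) and (224,230), slot at (260,120), red pad at (260,143), knob at (170,222). I'll fit the plate and slot edges.

```bash
python3 - <<'E'
from h import *
im=cv2.imread("pics/w2.png");g=cv2.cvtColor(im,cv2.COLOR_BGR2GRAY).astype(float)
g=cv2.GaussianBlur(g,(3,3),0)
P=ctrl.camera_params("wrist")
def edge(line,lo,hi,sg):
    d=sg*np.diff(line[lo:hi]);k=int(np.argmax(d));
    if 0<k<len(d)-1:
        a,b,c=d[k-1:k+2];k+=0.5*(a-c)/(a-2*b+c) if a-2*b+c else 0
    return lo+k+.5
L=[];R=[];sl=[];sr=[]
for r in range(85,165,4):
    L.append(ray("wrist",(edge(g[r],205,228,1),r),.01,P)[:2]);R.append(ray("wrist",(edge(g[r],290,312,-1),r),.01,P)[:2])
for r in range(102,136,4):
    a=edge(g[r],238,258,1);b=edge(g[r],262,285,-1);sl.append((a,r));sr.append((b,r))
T=[];B=[]
for c in range(225,295,4): T.append(ray("wrist",(c,edge(g[:,c],60,82,1)),.01,P)[:2])
for c in list(range(272,292,4)): B.append(ray("wrist",(c,edge(g[:,c],215,240,-1)),.01,P)[:2])
for n,Q in(("L",L),("R",R),("T",T),("B",B)):
    v=cv2.fitLine(np.float32(Q),cv2.DIST_HUBER,0,1e-4,1e-4).ravel();print(n,v.round(4),np.degrees(np.arctan2(v[1],v[0])).round(2))
print(np.median(L,0),np.median(R,0),np.median(T,0),np.median(B,0))
print("slot edges px",np.median(sl,0),np.median(sr,0), ray("wrist",np.median(sl,0),.01,P),ray("wrist",np.median(sr,0),.01,P))
for c in(250,260,270): print("fence",edge(g[:,c],88,106,1),ray("wrist",(c,edge(g[:,c],88,106,1)),.01,P))
print("tip/cell proj",proj("wrist",[.565,.074,.18]),proj("wrist",[.565,.074,.246]))
cv2.imwrite("pics/crop2.png",cv2.resize(im[60:240,200:320],(400,600),interpolation=cv2.INTER_CUBIC))
E
```

```text
L [ 0.0817 -0.9967  0.5188  0.1061] -85.31
R [ 0.0792 -0.9969  0.6087  0.127 ] -85.46
T [0.9966 0.0825 0.5597 0.1689] 4.73
B [ 0.9984  0.0569  0.5964 -0.0037] 3.26
[0.51822232 0.11412473] [0.60939727 0.11951774] [0.56095796 0.16908901] [ 0.59638008 -0.00381318]
slot edges px [248.40483384 118.        ] [268.82426778 118.        ] [0.5526073  0.12138201 0.01      ] [0.57417645 0.12265736 0.01      ]
fence 98.4957264957265 [0.55327703 0.14129483 0.01      ]
fence 98.39256198347107 [0.56363344 0.14200944 0.01      ]
fence 100.33333333333333 [0.57413276 0.14068636 0.01      ]
tip/cell proj [256.95476405 228.78894114] [256.42748566 297.41166872]
```

View pics/crop2.png

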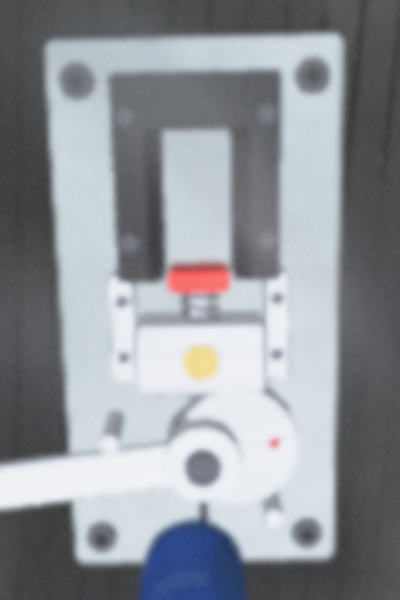

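The fit gives a clamp yaw of about +4.65° and a slot centre of about (.5635,.1218); the tool yaw is 3.3°, so it needs +1.4°. Moving over the far half of the slot, then lowering.

```bash
python3 -m handwheel '[[[-0.001,0.028,0],[0,0,1.4]],[[-0.0025,0.056,0],[0,0,1.4]],[[-0.0025,0.056,-0.03],[0,0,1.4]],[[-0.0025,0.056,-0.07],[0,0,1.4]],[[-0.0025,0.056,-0.1],[0,0,1.4]],[[-0.0025,0.056,-0.12],[0,0,1.4]],[[-0.0025,0.056,-0.13],[0,0,1.4]],[[-0.0025,0.056,-0.13],[0,0,1.4]]]'
python3 -m handwheel '[[[0,0,-0.004],[0,0,0]],[[0,0,-0.008],[0,0,0]],[[0,0,-0.012],[0,0,0]],[[0,0,-0.016],[0,0,0]],[[0,0,-0.019],[0,0,0]],[[0,0,-0.022],[0,0,0]],[[0,0,-0.024],[0,0,0]],[[0,0,-0.024],[0,0,0]]]'
python3 - <<'E'
from h import *
im=ctrl.read_camera("wrist");cv2.imwrite("pics/w3.png",im)
E
```

```text
time: 6.3
eef_pos: [0.5623, 0.1308, 0.0854]
tool_rot: [-2.126, -2.311, 0.002]
force: [0.5, 0.5, -0.8]
finger_gap: 0.0166
finger_force: 39.2
time: 7.1
eef_pos: [0.5626, 0.131, 0.062]
tool_rot: [-2.127, -2.312, 0.001]
force: [-0.2, 0.5, -0.1]
finger_gap: 0.0167
finger_force: 39.2
```

View pics/w3.png

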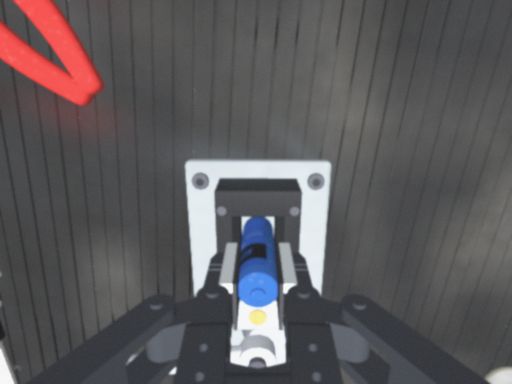

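The cell's lower end (258,220) is between the slot walls and the force is near zero, so it is entering cleanly. Lowering to the floor.

```bash
python3 -m handwheel '[[[0,0,-0.004],[0,0,0]],[[0,0,-0.008],[0,0,0]],[[0,0,-0.011],[0,0,0]],[[0,0,-0.013],[0,0,0]],[[0,0,-0.015],[0,0,0]],[[0,0,-0.015],[0,0,0]]]'
python3 -m handwheel '[[[0,0.001,0],[0,0,0]],[[0,0.002,0],[0,0,0]],[[0,0.003,0],[0,0,0]],[[0,0.003,0],[0,0,0]]]'
```

```text
time: 7.75
eef_pos: [0.5626, 0.131, 0.047]
tool_rot: [-2.127, -2.312, 0.001]
force: [-0.0, 0.5, 0.2]
finger_gap: 0.0169
finger_force: 39.2
time: 8.15
eef_pos: [0.5627, 0.1342, 0.0474]
tool_rot: [2.127, 2.312, 0.0]
force: [-0.6, 0.6, 0.1]
finger_gap: 0.0167
finger_force: 39.2
```

```bash
python3 -m handwheel '[[[0,0.001,0],[0,0,0]],[[0,0.002,0],[0,0,0]],[[0,0.002,0],[0,0,0]]]'
python3 -m handwheel '[[[0,0,-0.001],[0,0,0]],[[0,0,-0.002],[0,0,0]],[[0,0,-0.002],[0,0,0]]]'
```

```text
time: 8.45
eef_pos: [0.5627, 0.1349, 0.0475]
tool_rot: [2.126, 2.311, -0.002]
force: [-0.8, -8.6, 3.1]
finger_gap: 0.0173
finger_force: 39.5
time: 8.75
eef_pos: [0.5633, 0.135, 0.0466]
tool_rot: [2.126, 2.31, -0.0]
force: [-3.9, -11.4, 14.3]
finger_gap: 0.0167
finger_force: 40.8
```

The fence contacts at TCP y≈.1345 and the floor at z≈.047. Relaxing, releasing and rising.

```bash
python3 -m handwheel '[[[0,-0.0015,0.0015],[0,0,0]],[[0,-0.0015,0.0015],[0,0,0]]]'
python3 -m handwheel '[[[0,0,0],[0,0,0]],[[0,0,0],[0,0,0]],[[0,0,0],[0,0,0]],[[0,0,0],[0,0,0]],[[0,0,0.03],[0,0,0]],[[0,0,0.07],[0,0,0]],[[0,0,0.12],[0,0,0]],[[0,0,0.17],[0,0,0]]]' 0.6
python3 -m handwheel '[[[-0.06,-0.442,0.015],[0,0,0]],[[-0.06,-0.442,0.015],[0,0,0]],[[-0.06,-0.442,0.015],[0,0,0]],[[-0.06,-0.442,0.015],[0,0,0]],[[-0.06,-0.442,0.015],[0,0,0]],[[-0.06,-0.442,0.015],[0,0,0]],[[-0.06,-0.442,0.015],[0,0,0]],[[-0.06,-0.442,0.015],[0,0,0]]]' 1
python3 -m handwheel '[[[0,0,0],[0,0,0]]]'
python3 - <<'E'
from h import *
s=ctrl.state();print(s["eef_pos"])
im=ctrl.read_camera("wrist");cv2.imwrite("pics/w4.png",im)
m=cv2.inRange(cv2.cvtColor(im,cv2.COLOR_BGR2HSV),(104,110,50),(128,255,255))
n,l,st,c=cv2.connectedComponentsWithStats(m)
for k in range(1,n):
    if st[k,4]>60: print(st[k],c[k].round(1),ray("wrist",c[k],.045).round(4))
for d in ctrl.spot_point("wrist","blue_cell_1_mid"): print(d["score"],d["uv"],ray("wrist",d["uv"],.033))
im=ctrl.read_camera("scene");cv2.imwrite("pics/s4.png",cv2.resize(im[190:280,190:310],(720,540),interpolation=cv2.INTER_CUBIC))
E
```

```text
time: 8.95
eef_pos: [0.5628, 0.1344, 0.047]
tool_rot: [2.127, 2.312, 0.001]
force: [0.2, -3.1, 1.1]
finger_gap: 0.0168
finger_force: 39.3
time: 9.75
eef_pos: [0.5622, 0.1345, 0.2185]
tool_rot: [-2.126, -2.312, 0.001]
force: [0.6, -0.4, 0.0]
finger_gap: 0.0512
finger_force: 0.0
time: 10.55
eef_pos: [0.5083, -0.2635, 0.2304]
tool_rot: [2.127, 2.312, 0.0]
force: [1.2, 0.5, 0.3]
finger_gap: 0.0856
finger_force: 0.0
time: 10.65
eef_pos: [0.5076, -0.2664, 0.2301]
tool_rot: [2.132, 2.306, -0.001]
force: [0.4, 1.0, 0.1]
finger_gap: 0.0854
finger_force: 0.0
[ 0.50756549 -0.26644986  0.23007101]
[502  42  10  14 115] [507.   48.6] [ 0.7297 -0.1329  0.045 ]
[241 185  19  34 492] [250.5 202.6] [ 0.5035 -0.3045  0.045 ]
```

View pics/s4.png

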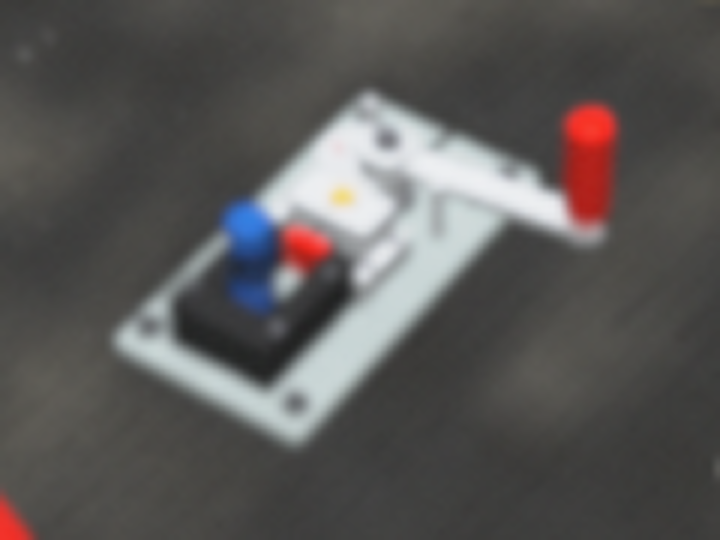

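Cell A stands upright against the fence (blue at (250,235) in the crop). Now pick B.

```bash
python3 -m handwheel '[[[-0.005,-0.041,-0.02],[0,0,0]],[[-0.005,-0.041,-0.06],[0,0,0]],[[-0.005,-0.041,-0.1],[0,0,0]],[[-0.005,-0.041,-0.14],[0,0,0]],[[-0.005,-0.041,-0.17],[0,0,0]],[[-0.005,-0.041,-0.187],[0,0,0]],[[-0.005,-0.041,-0.194],[0,0,0]],[[-0.005,-0.041,-0.194],[0,0,0]]]' 
python3 -m handwheel '[[[0,0,0],[0,0,0]],[[0,0,0],[0,0,0]],[[0,0,0],[0,0,0]],[[0,0,0],[0,0,0]],[[0,0,0],[0,0,0]],[[0,0,0],[0,0,0]],[[0,0,0],[0,0,0]],[[0,0,0],[0,0,0]]]' 0 40
python3 -m handwheel '[[[0,0,0.04],[0,0,0]],[[0,0,0.08],[0,0,0]],[[0,0,0.12],[0,0,0]],[[0,0,0.16],[0,0,0]],[[0,0,0.18],[0,0,0]],[[0,0,0.18],[0,0,0]]]'
```

```text
time: 11.6
eef_pos: [0.5042, -0.3016, 0.0359]
tool_rot: [-2.125, -2.313, 0.0]
force: [-1.4, -0.4, 0.3]
finger_gap: 0.0854
finger_force: 0.0
time: 12.4
eef_pos: [0.504, -0.3027, 0.0365]
tool_rot: [2.127, 2.312, -0.0]
force: [-0.8, 0.8, 3.3]
finger_gap: 0.0168
finger_force: 39.4
time: 13.0
eef_pos: [0.5047, -0.3031, 0.2193]
tool_rot: [2.123, 2.308, 0.001]
force: [0.3, -0.2, -1.0]
finger_gap: 0.017
finger_force: 39.3
```

```bash
python3 - <<'E'
from h import *
im=ctrl.read_camera("wrist");cv2.imwrite("pics/w5.png",im)
for f in("w2","w3","w5"):
    I=cv2.imread(f"pics/{f}.png");m=cv2.inRange(cv2.cvtColor(I,cv2.COLOR_BGR2HSV),(104,110,40),(128,255,255))
    n,l,st,c=cv2.connectedComponentsWithStats(m);k=1+np.argmax(st[1:,4]);print(f,st[k],c[k].round(1))
s=ctrl.state()["eef_pos"];b=proj("wrist",s);
for d in(-.005,0,.005):print(d,proj("wrist",s+[0,d,.0295]),proj("wrist",s+[0,d,-.0365]))
E
```

```text
w2 [ 237  217   42   91 2794] [257.7 266.3]
w3 [ 237  217   42   90 2747] [257.7 265.3]
w5 [ 238  227   41   93 3053] [257.3 276.1]
-0.005 [255.9213396 306.0940393] [256.47343498 235.1903237 ]
0 [256.90923799 296.16878439] [257.15297529 227.81977286]
0.005 [257.92147316 285.99902179] [257.84390851 220.32565025]
```

B sits about 6 mm to −y in the grip compared with A, so a pad edge could touch cell A when inserting. I'll set it back down and regrip it centred.

```bash
python3 -m handwheel '[[[0,0,-0.04],[0,0,0]],[[0,0,-0.08],[0,0,0]],[[0,0,-0.12],[0,0,0]],[[0,0,-0.15],[0,0,0]],[[0,0,-0.17],[0,0,0]],[[0,0,-0.178],[0,0,0]],[[0,0,-0.181],[0,0,0]],[[0,0,-0.181],[0,0,0]]]' 
python3 -m handwheel '[[[0,0,0],[0,0,0]],[[0,0,0],[0,0,0]],[[0,0,0],[0,0,0]],[[0,-0.002,0],[0,0,0]],[[0,-0.004,0],[0,0,0]],[[0,-0.0055,0],[0,0,0]],[[0,-0.0055,0],[0,0,0]],[[0,-0.0055,0],[0,0,0]]]' 0.5
python3 -m handwheel '[[[0,0,0],[0,0,0]],[[0,0,0],[0,0,0]],[[0,0,0],[0,0,0]],[[0,0,0],[0,0,0]],[[0,0,0],[0,0,0]],[[0,0,0],[0,0,0]],[[0,0,0],[0,0,0]]]' 0 40
python3 -m handwheel '[[[0,0,0.04],[0,0,0]],[[0,0,0.08],[0,0,0]],[[0,0,0.12],[0,0,0]],[[0,0,0.16],[0,0,0]],[[0,0,0.18],[0,0,0]],[[0,0,0.18],[0,0,0]]]'
python3 - <<'E'
from h import *
im=ctrl.read_camera("wrist");cv2.imwrite("pics/w6.png",im)
for f in("w2","w6"):
    I=cv2.imread(f"pics/{f}.png");m=cv2.inRange(cv2.cvtColor(I,cv2.COLOR_BGR2HSV),(104,110,40),(128,255,255))
    n,l,st,c=cv2.connectedComponentsWithStats(m);k=1+np.argmax(st[1:,4]);print(f,st[k],c[k].round(1))
E
```

```text
time: 13.85
eef_pos: [0.5036, -0.3028, 0.0359]
tool_rot: [-2.127, -2.312, 0.001]
force: [-7.4, 1.6, 15.8]
finger_gap: 0.0167
finger_force: 42.7
time: 14.65
eef_pos: [0.5038, -0.3082, 0.0352]
tool_rot: [-2.127, -2.312, 0.0]
force: [0.1, 0.6, 1.3]
finger_gap: 0.0427
finger_force: 0.0
time: 15.35
eef_pos: [0.504, -0.3081, 0.0353]
tool_rot: [2.127, 2.312, 0.0]
force: [-0.3, 0.8, 1.6]
finger_gap: 0.017
finger_force: 39.0
time: 15.95
eef_pos: [0.5046, -0.3086, 0.2184]
tool_rot: [2.123, 2.308, 0.001]
force: [-0.1, 0.3, -0.5]
finger_gap: 0.0171
finger_force: 39.1
w2 [ 237  217   42   91 2794] [257.7 266.3]
w6 [ 237  219   42   93 3105] [257.3 268.4]
```

```bash
python3 -m handwheel '[[[0.06,0.423,0],[0,0,0]],[[0.06,0.423,0],[0,0,0]],[[0.06,0.423,0],[0,0,0]],[[0.06,0.423,0],[0,0,0]],[[0.06,0.423,0],[0,0,0]],[[0.06,0.423,0],[0,0,0]],[[0.06,0.423,0],[0,0,0]],[[0.06,0.423,0],[0,0,0]]]'
python3 -m handwheel '[[[0,0.024,0],[0,0,0]],[[0,0.024,0],[0,0,0]],[[0,0.024,0],[0,0,0]],[[0,0.024,0],[0,0,0]]]'
```

```text
time: 16.8
eef_pos: [0.5594, 0.09, 0.2134]
tool_rot: [-2.126, -2.311, 0.003]
force: [2.3, -0.8, -0.3]
finger_gap: 0.0166
finger_force: 39.1
time: 17.2
eef_pos: [0.5599, 0.1109, 0.2144]
tool_rot: [-2.127, -2.311, 0.002]
force: [0.3, 0.2, -1.6]
finger_gap: 0.0169
finger_force: 39.2
```

```bash
python3 -m handwheel '[[[0.0045,0.0037,-0.01],[0,0,0]],[[0.0045,0.0037,-0.05],[0,0,0]],[[0.0045,0.0037,-0.08],[0,0,0]],[[0.0045,0.0037,-0.1],[0,0,0]],[[0.0045,0.0037,-0.1],[0,0,0]],[[0.0045,0.0037,-0.1],[0,0,0]]]'
python3 - <<'E'
from h import *
im=ctrl.read_camera("wrist");cv2.imwrite("pics/w7.png",im[100:384,140:400])
E
```

```text
time: 17.8
eef_pos: [0.5649, 0.1152, 0.1154]
tool_rot: [-2.128, -2.311, 0.0]
force: [-0.5, 0.9, 0.6]
finger_gap: 0.0169
finger_force: 39.2
```

View pics/w7.png

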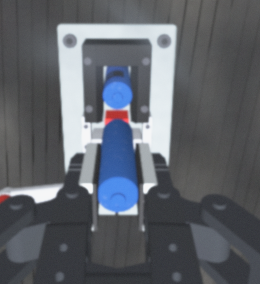

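Cell A's top is at (117,90) in the crop, and held cell B is behind it and in line with the slot. Lowering.

```bash
python3 -m handwheel '[[[0,0,-0.015],[0,0,0]],[[0,0,-0.028],[0,0,0]],[[0,0,-0.036],[0,0,0]],[[0,0,-0.042],[0,0,0]],[[0,0,-0.047],[0,0,0]],[[0,0,-0.052],[0,0,0]],[[0,0,-0.056],[0,0,0]],[[0,0,-0.056],[0,0,0]]]'
python3 -m handwheel '[[[0,0,-0.004],[0,0,0]],[[0,0,-0.008],[0,0,0]],[[0,0,-0.011],[0,0,0]],[[0,0,-0.014],[0,0,0]],[[0,0,-0.014],[0,0,0]]]'
```

```text
time: 18.65
eef_pos: [0.5644, 0.1156, 0.0588]
tool_rot: [-2.127, -2.312, 0.001]
force: [-0.0, -0.2, -1.2]
finger_gap: 0.0173
finger_force: 39.2
time: 19.15
eef_pos: [0.5648, 0.1157, 0.0453]
tool_rot: [2.127, 2.312, 0.001]
force: [-0.2, -0.1, 1.0]
finger_gap: 0.0168
finger_force: 39.3
```

Seated. Releasing, rising and checking before going to the knob.

```bash
python3 -m handwheel '[[[0,0,0],[0,0,0]],[[0,0,0],[0,0,0]],[[0,0,0],[0,0,0]],[[0,0,0],[0,0,0]],[[0,0,0.04],[0,0,0]],[[0,0,0.08],[0,0,0]],[[0,0,0.12],[0,0,0]],[[0,0,0.12],[0,0,0]]]' 0.5
python3 -m handwheel '[[[-0.042,-0.045,0],[0,0,0]],[[-0.084,-0.09,0],[0,0,0]],[[-0.084,-0.09,0],[0,0,0]],[[-0.084,-0.09,0],[0,0,0]],[[-0.084,-0.09,0],[0,0,0]]]' 0.7
python3 - <<'E'
from h import *
im=ctrl.read_camera("wrist");h=im.copy()
for d in ctrl.spot_point("wrist","knob_mid"): print("w",d["score"],d["uv"],ray("wrist",d["uv"],.065))
for X in([.481,.0255,.092],[.481,.0255,.04]): print(proj("wrist",X))
s=ctrl.read_camera("scene");s=cv2.resize(s[190:280,190:310],(520,390),interpolation=cv2.INTER_CUBIC)
cv2.imwrite("pics/c8.png",np.hstack([cv2.resize(im,(280,210)),np.zeros((210,1,3),np.uint8)]) if 0 else np.hstack([s,im[0:384,116:396][:390].copy() if 0 else cv2.resize(im[:,116:396],(280,390))]))
E
```

```text
time: 19.95
eef_pos: [0.5666, 0.1159, 0.1709]
tool_rot: [2.123, 2.308, 0.011]
force: [0.5, 0.5, 0.6]
finger_gap: 0.0429
finger_force: 0.0
time: 20.45
eef_pos: [0.4808, 0.0256, 0.1652]
tool_rot: [2.128, 2.311, 0.001]
force: [0.3, -0.6, 0.1]
finger_gap: 0.0599
finger_force: 0.0
w 0.84 [257.6, 195.7] [0.48134952 0.02426891 0.065     ]
[257.20001358 206.70593647]
[257.36399384 184.67079103]
```

View pics/c8.png

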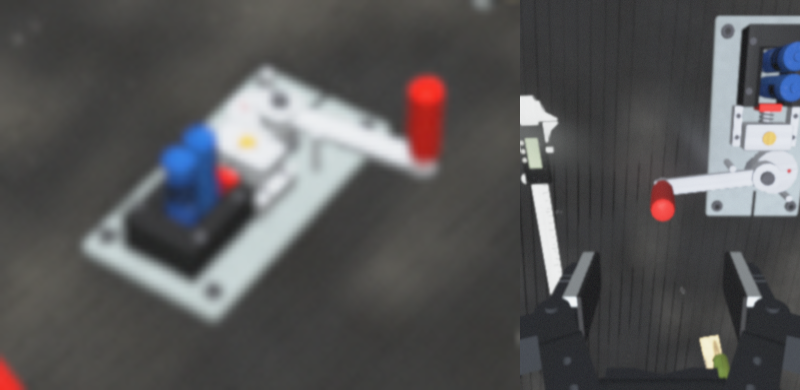

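Both blue cells stand in the slot with the lever back, and the knob is at (.481,.0245), right below the tool. Gripping it.

```bash
python3 -m handwheel '[[[0,-0.001,-0.03],[0,0,0]],[[0,-0.001,-0.06],[0,0,0]],[[0,-0.001,-0.085],[0,0,0]],[[0,-0.001,-0.1],[0,0,0]],[[0,-0.001,-0.107],[0,0,0]],[[0,-0.001,-0.107],[0,0,0]]]'
python3 -m handwheel '[[[0,0,0],[0,0,0]],[[0,0,0],[0,0,0]],[[0,0,0],[0,0,0]],[[0,0,0],[0,0,0]],[[0,0,0],[0,0,0]],[[0,0,0],[0,0,0]],[[0,0,0],[0,0,0]]]' 0 50
python3 - <<'E'
import numpy as np
piv=np.array([.5700,.0423]);a0=191.55
k0=piv+.09*np.array([np.cos(np.radians(a0)),np.sin(np.radians(a0))])
for th in np.linspace(0,1.45,17):
    a=np.radians(a0)+th;print(round(th,2),(piv+.09*np.array([np.cos(a),np.sin(a)])-k0).round(4))
E
```

```text
time: 21.2
eef_pos: [0.4805, 0.025, 0.0575]
tool_rot: [-2.125, -2.312, 0.002]
force: [-0.3, -0.7, 0.7]
finger_gap: 0.0599
finger_force: 0.0
time: 21.9
eef_pos: [0.4812, 0.0246, 0.059]
tool_rot: [2.126, 2.311, 0.002]
force: [0.4, 0.6, 6.4]
finger_gap: 0.0172
finger_force: 48.9
0.0 [0. 0.]
0.09 [ 0.002  -0.0079]
0.18 [ 0.0047 -0.0156]
0.27 [ 0.0081 -0.023 ]
0.36 [ 0.0121 -0.0301]
0.45 [ 0.0168 -0.0368]
0.54 [ 0.022 -0.043]
0.63 [ 0.0278 -0.0488]
0.72 [ 0.0341 -0.0539]
0.82 [ 0.0409 -0.0585]
0.91 [ 0.048  -0.0625]
1.0 [ 0.0554 -0.0658]
1.09 [ 0.0632 -0.0684]
1.18 [ 0.0711 -0.0703]
1.27 [ 0.0792 -0.0715]
1.36 [ 0.0873 -0.072 ]
1.45 [ 0.0954 -0.0717]
```

```bash
python3 -m handwheel '[[[0.002,-0.008,0],[0,0,0]],[[0.005,-0.0155,0],[0,0,0]],[[0.008,-0.023,0],[0,0,0]],[[0.012,-0.030,0],[0,0,0]],[[0.017,-0.037,0],[0,0,0]],[[0.022,-0.043,0],[0,0,0]],[[0.028,-0.049,0],[0,0,0]],[[0.028,-0.049,0],[0,0,0]]]'
python3 - <<'E'
from h import *
ctrl.read_camera("wrist")
for d in ctrl.spot_point("wrist","knob_mid"): print("w",d["score"],d["uv"],ray("wrist",d["uv"],.065))
for d in ctrl.spot_point("wrist","lever_pivot"): print("w",d["score"],d["uv"],ray("wrist",d["uv"],.034))
E
```

```text
time: 22.7
eef_pos: [0.5094, -0.0248, 0.0589]
tool_rot: [2.127, 2.311, 0.002]
force: [1.2, 1.8, 8.7]
finger_gap: 0.0173
finger_force: 49.2
w 0.94 [257.4, 268.7] [ 0.50946945 -0.02617186  0.065     ]
w 0.9 [384.4, 129.3] [0.56911688 0.04198073 0.034     ]
```

```bash
python3 -m handwheel '[[[0.006,-0.005,0],[0,0,0]],[[0.013,-0.010,0],[0,0,0]],[[0.020,-0.0135,0],[0,0,0]],[[0.0275,-0.017,0],[0,0,0]],[[0.0355,-0.0195,0],[0,0,0]],[[0.0435,-0.0215,0],[0,0,0]],[[0.0515,-0.0225,0],[0,0,0]],[[0.0595,-0.023,0],[0,0,0]]]'
python3 -m handwheel '[[[0.004,0,0],[0,0,0]],[[0.008,0,0],[0,0,0]],[[0.008,0,0],[0,0,0]],[[0.008,0,0],[0,0,0]]]'
python3 - <<'E'
from h import *
w=ctrl.read_camera("wrist")
for n,z in(("knob_mid",.065),("lever_pivot",.034)):
    for d in ctrl.spot_point("wrist",n): print(n,d["score"],d["uv"],ray("wrist",d["uv"],z))
s=ctrl.read_camera("scene");s=cv2.resize(s[190:280,190:310],(400,300),interpolation=cv2.INTER_CUBIC)
cv2.imwrite("pics/c9.png",np.hstack([s,cv2.resize(w,(400,300))]))
E
```

```text
time: 23.65
eef_pos: [0.5682, -0.0477, 0.0589]
tool_rot: [-2.127, -2.312, 0.001]
force: [-5.1, -1.4, 9.1]
finger_gap: 0.0173
finger_force: 49.3
time: 24.05
eef_pos: [0.5762, -0.0475, 0.0589]
tool_rot: [2.127, 2.312, 0.0]
force: [-3.1, -0.2, 7.3]
finger_gap: 0.0176
finger_force: 49.2
knob_mid 0.68 [255.0, 268.0] [ 0.57534459 -0.04888171  0.065     ]
lever_pivot 0.55 [258.2, 72.4] [0.56931668 0.04077537 0.034     ]
```

View pics/c9.png

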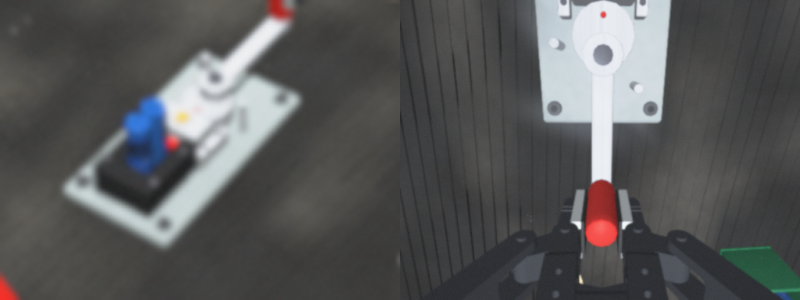

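The lever lies over the centreline (about 1.44 rad), the pad is pressed against the pair, the cells are upright and the knob is held. Handing in.

```bash
python3 -m handwheel '[[[0,0,0],[0,0,0]],[[0,0,0],[0,0,0]],[[0,0,0],[0,0,0]]]'; python3 -c "from cell import ctrl;print(ctrl.finish_job())"
```

```text
time: 24.55
eef_pos: [0.5762, -0.0475, 0.0589]
tool_rot: [2.127, 2.312, 0.0]
force: [-1.2, -0.2, 7.5]
finger_gap: 0.0173
finger_force: 49.2
the job is handed in; nothing more can be done
None
```

I handed the job in at 24.6 s, with both blue cells upright in the slot and the arm gripping the red knob, the lever at about 1.44 rad by my camera estimate; the hand-in gave no verdict and I could not measure the squeeze between the cells.

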